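# Bring a stone to the wheel through the guard window

### The arm

A 6-joint arm with a two-finger parallel gripper is mounted at the origin on the work surface. World frame = base frame: x ahead of the robot, y to its left, z up, the work surface at z = 0. Lengths are in m, angles in rad, forces in N, time in s.
With the tool pointing down it reaches from about 0.35 to 0.975 m from the base axis. Payload 7.1 kg.
Tool frame: the origin (TCP) lies at the very end of the fingers, on their centre line; the grasp point (between the pads) lies 19 mm behind it; z points along the fingers, y is the direction in which the jaws open and shut (so a half turn about z gives the same grasp; the last joint's range is limited). The gripper opens to 88 mm and grips with 3 to 60 N. Pads are 20 mm wide; open, the fingers measure 115 mm over their backs; the gripper's body (75 mm by 178 mm) begins 61 mm behind the grasp point.
Start: joints at [1.299, 0.423, 1.63, -0, 1.089, -0.019], TCP at [0.156, 0.605, 0.223] pointing down, gripper open.
Joint ranges: [-3, 3], [-0.9, 2.11], [0.09, 2.58], [-1.31, 4.45], [0.11, 2.69], [-2.54, 2.54]. Speed limits (rad/s): [2.39, 2.39, 3.01, 3.14, 3.14, 3.14].

### API

Orientations are given as a unit quaternion [x, y, z, w].
In Python, from plant import env gives the robot as it stands.
- The arm moves only by the shell command python3 -m inch 'ROWS' [FORCE]. ROWS is JSON, a list that holds one entry, the list of rows, each a list of 7 numbers: the turn, a rotation vector about the tool's x, y, z normalised to -1 to 1, where 1 is 30 degrees, then the shift along the tool's x, y, z normalised to -1 to 1, where 1 is 100 cm, then the gripper command: -1 is shut, 1 is fully open, values between are in proportion. In form: [[[rx, ry, rz, x, y, z, claw], ...]]. A call has exactly 5 rows; each row shifts and turns the pose as measured when the row begins, along the tool's axes as they then stand; what a row does not reach is not made up. A row lasts 1/8 s, in which the tool goes at most 62.5 mm and 10.7 degrees, less where a joint would pass 70% of its speed; a pose out of reach is approached as far as the arm can. A call with a number of a shift or a turn outside -1 to 1 is refused whole. A call with a gripper value outside its range is refused whole. The fingers move at their own pace and stop on an object; FORCE is the grip in N (left out, the last holds). Time passes only in rows, so rows that do not move let the fingers close, or fill a call up. It gives the time, the measured TCP pose, the force and the opening at its end, in the units of the state.
- env.state(): the state, without advancing time (a new reading comes with each control period).
- env.read_camera(name): name is "scene" or "side" or "wrist"; returns a dict with "color" (384x512x3 uint8, red, green, blue), "mtx" (3x3 intrinsics, pixels), "eye" and "attitude" of the camera in the world; the wrist camera has in their place "hand_eye" (4x4, takes a point from camera to tool coordinates, whose origin is the TCP and whose axes are the flange's). Camera axes: x right, y down, z forward; pixel columns grow to the right and rows downward; lengths in m; the calibration is good to about 2 mm. The wrist camera is an equidistant fisheye: a pixel r from the principal point sees the ray r / f radians off the axis. A picture is of the moment at which its call begins: read the wrist's pose just before it. There is no depth.
- env.job_done(): hands the job in, once; it reports no verdict.
The state is a dict: "t": time; "qpos": joint angles; "qvel": joint speeds; "tau": joint torques, N m; "eef_pos": TCP position; "tool_rot": TCP orientation; "contact_force": force on the tool from outside, world axes, zero at the start; "moment": the same for the moment, N m; "grip_width": finger opening in m.
Only numpy, scipy, OpenCV 4.12 (cv2) and the standard library are available. Lean on these libraries where they do the work, as an engineer would, in place of code of your own. Each camera call takes 0.05 s, during which the arm holds its last target. There are 200 camera calls.

### The job

Get a stone blank ready for grinding: turn the round guard plate on top of the grinder counter-clockwise by its upright post until its lug is against the stop pin, so that the slot-shaped window stands over the wheel. Then take the stone in the flat wooden holder out of the rack, pass it upright down through the window until its lower edge is about 30 mm below the plate's top, and finish while still holding it there in the gripper, neither pressing on the guard nor ever touching the wheel. Leave the round-gripped holder, the cup and the tape roll where they are.

Things in the scene. Friction and masses are not known exactly. Their poses are not given: they have to be found in the camera images.
- machine: Fixed round green grinder, foot 250 mm across, housing 224 mm. Origin: centre of its underside; z up. At the stop the plate's window lies 60 mm from the axis along the machine's +y, the post 85 mm along -y. Below the plate a fixed deck (top 97 mm above the bench) closes the housing but for a 62 x 30 mm opening where the window stands at the stop: only there can a part go in.
- cover (a joint): Angle in rad of the round aluminium guard plate (224 mm across, 8 mm thick, top face 108 mm above the bench) about the machine's upright axis. Grows counter-clockwise from above; range 0 to 1.5; 1.5 is the hard stop (lug meets the steel stop pin on the housing). Starts between 0.2 and 0.8. Stays where it is left (friction 0.12 N m: 1 to 2 N at the post moves it).
- pivot (a point): Point on the plate's axis of turning, on the plate's top face, 108 mm above the bench. Round hub cap of 36 mm diameter there, 8 mm high. Its axes turn with the plate.
- post (a point): Centre of the top of the black upright post by which the plate is turned: 16 mm diameter, 45 mm high above the plate (top 153 mm above the bench), 85 mm from the axis, across the axis from the window; steel collar of 28 mm diameter, 5 mm high, at its foot. Turns with the plate.
- window (a point): Centre of the window, a straight slot through the guard plate, on the plate's top face (108 mm above the bench), 60 mm from the axis. Its x axis runs along the slot's length (44 mm), y across its width (14 mm, outwards from the axis), z up; turns with the plate.
- wheel: Fixed grinding wheel inside the housing under the window's working place, 72 mm diameter, 26 mm wide, at rest. Its top is 48 mm above the bench, 60 mm below the plate's top face. Origin: centre of the wheel, 12 mm above the bench; its axle runs along y.
- blank: The stone to bring: pale stone plate 40 mm long (x), 12 mm thick (y), 50 mm high, bevelled by 2 mm over its lowest 4 mm, under a flat wooden holder block 40 (x) x 18 (y) x 40 mm high; 90 mm high in all, about 130 g. Origin: centre of the stone's underside, z up to the holder. Stands upright in one of the rack's slots, underside 10 mm above the bench.
- rack: Fixed wooden block 150 mm (x) x 56 mm (y) x 34 mm high; origin: centre of its underside. Two equal slots 46 mm (x) x 17 mm (y), 24 mm deep, centred 38 mm either side of the middle along x. The stone stands in either one, the round-gripped holder in the other, both lengthwise in their slots.
- round_dop: To leave alone: another stone of 40 x 13 x 40 mm under a round wooden grip of 18 mm diameter and 62 mm height, 102 mm high in all, standing in the rack's other slot. Origin: centre of its underside.
- cup: To leave alone: white plastic cup, 72 mm across its rim, 95 mm high. Origin: centre of its underside.
- tape: To leave alone: roll of tape lying flat, 90 mm across, 24 mm high. Origin: centre of its underside.

How it is judged:
By the outcome, as a careful person would: the job done as asked, in the order asked, and still so for the second after the job is handed in, while the arm keeps its last pose, push and grip.
It also fails if it takes over 64 s, if anything falls off the work surface, if the arm or the gripper's body presses on something with over 40 N, if the wrist force passes 120 N, or if a joint passes its speed limit or range.

## Working session

There is one attempt and no reset: what is moved stays moved. The work goes in short steps, Python scripts to look and compute and a shell command to move; the robot and the scene stay as the last step left them, time stands still between calls to the robot, and variables do not carry over. Pictures are saved under pics/ and viewed, about 8 in all and at most 12, crops included, and the job is handed in when it is done.

```bash
ls; mkdir -p pics
cat > h.py <<'E'
import numpy as np, cv2
from scipy.spatial.transform import Rotation as R
from plant import env
def snap(n,name):
    s=env.state(); c=env.read_camera(n); cv2.imwrite('pics/'+name,c['color'][:,:,::-1]); return s,c
def ray(c,u,v,s=None):
    K=c['mtx']
    x=(u-K[0,2])/K[0,0]; y=(v-K[1,2])/K[1,1]
    if 'hand_eye' in c:
        r=np.hypot(x,y); d=np.array([x/r*np.sin(r),y/r*np.sin(r),np.cos(r)]) if r>1e-9 else np.array([0,0,1.])
        H=np.array(c['hand_eye']); T=R.from_quat(s['tool_rot'])
        return np.array(s['eef_pos'])+T.apply(H[:3,3]), T.apply(H[:3,:3]@d)
    A=np.array(c['attitude']); A=A if A.shape==(3,3) else R.from_quat(A.ravel()).as_matrix()
    return np.array(c['eye']), A@np.array([x,y,1.])
def onz(c,u,v,z,s=None):
    o,d=ray(c,u,v,s); return o+d*(z-o[2])/d[2]
E
python3 - <<'E'
from h import *
import pickle
D={}
for n in ['scene','side','wrist']: D[n]=snap(n,n+'0.png')
pickle.dump(D,open('d0.pkl','wb'))
for n in D: print(n,{k:v for k,v in D[n][1].items() if k!='color'})
print(D['wrist'][0])
a,b,c=[D[n][1]['color'][:,:,::-1] for n in D]
cv2.imwrite('pics/sc_si.png',np.vstack([np.hstack([a,b])]) [:, :, :] if 0 else cv2.resize(np.hstack([a,b]),(800,300)))
E
```

```text
pics
scene {'mtx': array([[432.84093673,   0.        , 258.83396412],
       [  0.        , 432.84093673, 191.58337864],
       [  0.        ,   0.        ,   1.        ]]), 'eye': array([ 1.02301572, -0.65075073,  0.90721782]), 'attitude': array([ 0.88709902,  0.28070057, -0.11489084, -0.34794054])}
side {'mtx': array([[400.89269755,   0.        , 252.84444193],
       [  0.        , 400.89269755, 191.41142494],
       [  0.        ,   0.        ,   1.        ]]), 'eye': array([0.53179049, 0.94333385, 0.7575387 ]), 'attitude': array([-0.01551567,  0.87889701, -0.47664976,  0.01021392])}
wrist {'mtx': array([[297.31863964,   0.        , 257.98573585],
       [  0.        , 297.31863964, 189.86146983],
       [  0.        ,   0.        ,   1.        ]]), 'hand_eye': array([[-1.36552539e-03, -9.68806359e-01, -2.47815203e-01,
         6.64343877e-02],
       [ 9.99998686e-01, -1.53932450e-03,  5.07570856e-04,
        -8.72937138e-06],
       [-8.73205887e-04, -2.47814184e-01,  9.68807188e-01,
        -1.63351547e-01],
       [ 0.00000000e+00,  0.00000000e+00,  0.00000000e+00,
         1.00000000e+00]])}
{'t': 0.1, 'qpos': array([ 1.29904243e+00,  4.23769602e-01,  1.63057983e+00, -2.47359997e-05,
        1.08860404e+00, -1.90198024e-02]), 'qvel': array([ 0.000512  , -0.00111657, -0.00378518,  0.00055005, -0.00029095,
        0.00164959]), 'tau': array([-2.25661229e-04, -5.45620930e+01, -2.74325556e+01,  6.45540236e-02,
        1.88567396e-02, -1.88796929e-05]), 'eef_pos': array([0.15614521, 0.60467666, 0.22198946]), 'tool_rot': array([ 1.26025270e-01,  9.92026798e-01, -6.74817141e-04, -8.77359925e-05]), 'contact_force': array([1.03561081, 0.39466442, 0.22278453]), 'moment': array([-0.06324639,  0.01740246,  0.01162028]), 'grip_width': 0.08795032718557087}
```

View pics/scene0.png

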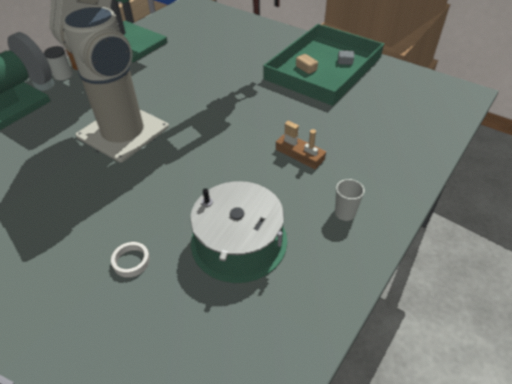

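View pics/side0.png

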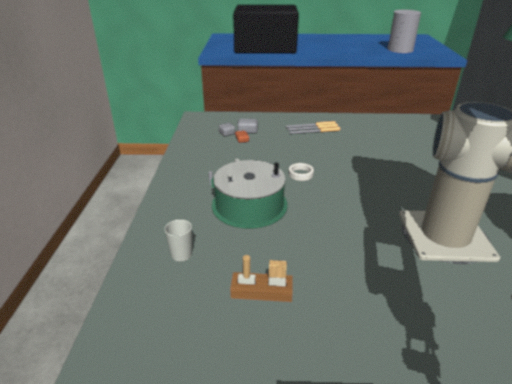

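Scene view: hub (237,213), post top (206,190), window (260,223), the flat holder in the rack at (291,130), round grip (312,137), cup (348,200), tape (130,260). Side view: hub (249,176), post (276,165), flat holder (278,268), round grip (247,265).

```bash
python3 - <<'E'
from h import *
import pickle
D=pickle.load(open('d0.pkl','rb'))
P={'hub':(.116,(237,211),(249,175)),'post':(.153,(205.5,189.5),(276.5,164)),'window':(.108,(260,223.5),(229.5,180)),
'flat top':(.100,(291.5,125.5),(278,263)),'round top':(.112,(312.5,131),(247,257)),'cup':(.095,(349,188),(179,228)),'tape':(.024,(130,257),(301,170))}
for k,(z,a,b) in P.items():
    print(k,onz(D['scene'][1],*a,z).round(3),onz(D['side'][1],*b,z).round(3))
# rack mask in side/scene
for n in ['scene','side']:
    c=D[n][1]; im=c['color'].astype(int); 
    m=((im[...,0]-im[...,2]>45)&(im[...,0]<170)).astype(np.uint8)
    N,l,st,ce=cv2.connectedComponentsWithStats(m)
    for i in range(1,N):
        if st[i,4]>150: print(n,st[i],ce[i].round(1),onz(c,*ce[i],.025).round(3))
E
python3 - <<'E'
import cv2,numpy as np
a=cv2.imread('pics/scene0.png')[110:285,180:370]; b=cv2.imread('pics/side0.png')[150:310,160:310]
cv2.imwrite('pics/crop0.png',np.hstack([cv2.resize(a,None,fx=2.2,fy=2.2,interpolation=2)[:350],cv2.resize(b,None,fx=2.2,fy=2.2,interpolation=2)[:350]]))
E
```

```text
hub [ 0.585 -0.135  0.116] [ 0.586 -0.136  0.116]
post [ 0.503 -0.148  0.153] [ 0.501 -0.142  0.153]
window [ 0.649 -0.129  0.108] [ 0.646 -0.117  0.108]
flat top [0.507 0.234 0.1  ] [0.5   0.241 0.1  ]
round top [0.578 0.234 0.112] [0.574 0.236 0.112]
cup [0.763 0.106 0.095] [0.761 0.111 0.095]
tape [ 0.408 -0.343  0.024] [ 0.405 -0.332  0.024]
side [ 203   68  256   45 8212] [327.5  88.6] [ 0.202 -1.234  0.025]
side [118 143  50  12 497] [142.4 148.6] [ 1.031 -0.482  0.025]
side [ 230  269   62   33 1177] [261.2 289. ] [0.539 0.254 0.025]
```

View pics/crop0.png

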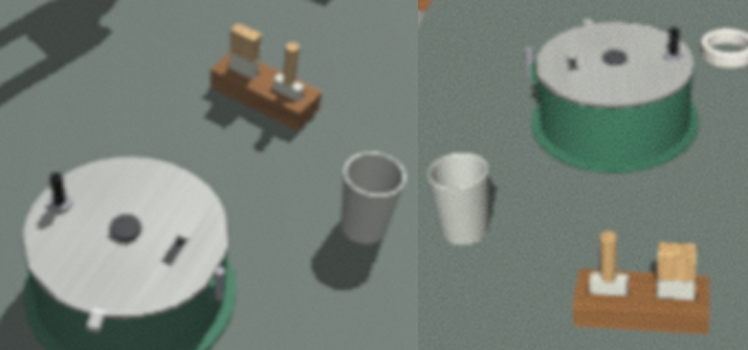

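Close-up: lug at scene (223,255), stop pin at (281,238), consistent with a counter-clockwise turn of about 1 rad. Now I'll plan the approach to the post.

```bash
cat >> h.py <<'E'
def yaw(q): y=R.from_quat(q).apply([0,1,0]); return np.degrees(np.arctan2(y[1],y[0]))
def plan(p,yawdeg,n,s=None,arc=None):
    """rows (tool axes, normalised) to go to p with jaw angle yawdeg in n rows"""
    s=s or env.state(); T=R.from_quat(s['tool_rot']); p0=np.array(s['eef_pos'])
    y1=np.radians(yawdeg); yv=np.array([np.cos(y1),np.sin(y1),0]); zv=np.array([0,0,-1.]); xv=np.cross(yv,zv)
    rot=(T.inv()*R.from_matrix(np.c_[xv,yv,zv])).as_rotvec()
    for i in range(n):
        Ti=T*R.from_rotvec(rot*i/n)
        if arc is not None:
            c=np.array(arc); r=np.array(p)-c; da=np.radians(yawdeg-yaw(s['tool_rot'])); da=(da+np.pi)%(2*np.pi)-np.pi
            f=lambda k: c+R.from_rotvec([0,0,-da*(1-k/n)]).apply(r) 
            d=f(i+1)-(f(i) if i else p0)
        else: d=(np.array(p)-p0)/n
        print(np.r_[np.degrees(rot/n)/30, Ti.inv().apply(d)].round(4).tolist())
E
python3 - <<'E'
from h import *
import pickle
D=pickle.load(open('d0.pkl','rb'))
c=D['scene'][1]; h=np.array([.5855,-.1355])
for n,u,v,z in [('lug',223.5,254,.108),('pin',281,235,.110)]:
    p=onz(c,u,v,z)[:2]-h; print(n,np.hypot(*p).round(3),np.degrees(np.arctan2(p[1],p[0])).round(1))
plan([.502,-.145,.24],-83,15)
E
```

```text
lug 0.121 -67.3
pin 0.123 2.3
[-0.0, 0.0002, 0.3523, -0.0348, -0.0426, -0.0011]
[-0.0, 0.0002, 0.3523, -0.0421, -0.0355, -0.0012]
[-0.0, 0.0002, 0.3523, -0.0479, -0.0272, -0.0012]
[-0.0, 0.0002, 0.3523, -0.052, -0.018, -0.0012]
[-0.0, 0.0002, 0.3523, -0.0544, -0.0081, -0.0012]
[-0.0, 0.0002, 0.3523, -0.055, 0.002, -0.0012]
[-0.0, 0.0002, 0.3523, -0.0537, 0.0121, -0.0012]
[-0.0, 0.0002, 0.3523, -0.0506, 0.0217, -0.0012]
[-0.0, 0.0002, 0.3523, -0.0457, 0.0306, -0.0012]
[-0.0, 0.0002, 0.3523, -0.0394, 0.0385, -0.0012]
[-0.0, 0.0002, 0.3523, -0.0316, 0.045, -0.0012]
[-0.0, 0.0002, 0.3523, -0.0228, 0.0501, -0.0012]
[-0.0, 0.0002, 0.3523, -0.0133, 0.0534, -0.0012]
[-0.0, 0.0002, 0.3523, -0.0032, 0.0549, -0.0012]
[-0.0, 0.0002, 0.3523, 0.0069, 0.0546, -0.0012]
```

```bash
python3 -m inch '[[[0,0,0.352,-0.035,-0.043,-0.001,-0.2],[0,0,0.352,-0.042,-0.036,-0.001,-0.2],[0,0,0.352,-0.048,-0.027,-0.001,-0.2],[0,0,0.352,-0.052,-0.018,-0.001,-0.2],[0,0,0.352,-0.054,-0.008,-0.001,-0.2]]]' 10
python3 -m inch '[[[0,0,0.352,-0.055,0.002,-0.001,-0.2],[0,0,0.352,-0.054,0.012,-0.001,-0.2],[0,0,0.352,-0.051,0.022,-0.001,-0.2],[0,0,0.352,-0.046,0.031,-0.001,-0.2],[0,0,0.352,-0.039,0.039,-0.001,-0.2]]]'
python3 - <<'E'
from h import *
s=env.state(); print(yaw(s['tool_rot']))
plan([.502,-.145,.24],-83,10)
E
```

```text
t: 0.78
eef_pos: [0.2705, 0.3492, 0.2259]
tool_rot: [0.561, 0.828, -0.0, 0.0]
contact_force: [0.7, 0.6, 0.1]
grip_width: 0.0414
t: 1.4
eef_pos: [0.3835, 0.0876, 0.2319]
tool_rot: [0.874, 0.485, 0.001, 0.001]
contact_force: [1.1, 0.1, 0.1]
grip_width: 0.0353
-31.970429592575357
[0.0003, -0.0004, 0.1701, -0.0135, 0.0224, -0.0008]
[0.0003, -0.0004, 0.1701, -0.0114, 0.0235, -0.0008]
[0.0003, -0.0004, 0.1701, -0.0093, 0.0244, -0.0008]
[0.0003, -0.0004, 0.1701, -0.0071, 0.0251, -0.0008]
[0.0003, -0.0004, 0.1701, -0.0048, 0.0257, -0.0008]
[0.0003, -0.0004, 0.1701, -0.0025, 0.026, -0.0008]
[0.0003, -0.0004, 0.1701, -0.0002, 0.0261, -0.0008]
[0.0003, -0.0004, 0.1701, 0.0021, 0.026, -0.0008]
[0.0003, -0.0004, 0.1701, 0.0044, 0.0257, -0.0008]
[0.0003, -0.0004, 0.1701, 0.0067, 0.0252, -0.0008]
```

```bash
python3 -m inch '[[[0,0,0.34,-0.027,0.045,-0.002,-0.2],[0,0,0.34,-0.0185,0.049,-0.002,-0.2],[0,0,0.34,-0.01,0.051,-0.002,-0.2],[0,0,0.34,-0.0005,0.0525,-0.002,-0.2],[0,0,0.34,0.009,0.052,-0.002,-0.2]]]'
python3 - <<'E'
from h import *
import pickle
s,c=snap('wrist','w1.png'); pickle.dump((s,c),open('w1.pkl','wb')); print(yaw(s['tool_rot']),s['eef_pos'])
E
```

```text
t: 2.02
eef_pos: [0.5012, -0.1569, 0.2427]
tool_rot: [0.999, 0.045, 0.002, -0.0]
contact_force: [0.7, 1.2, -0.1]
grip_width: 0.0352
-84.84071973690456 [ 0.50120714 -0.15687098  0.24269227]
```

View pics/w1.png

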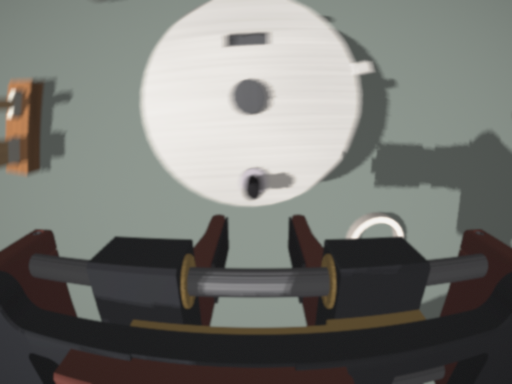

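Wrist view: hub (251,97), window (247,39), post top about (253,190) with the collar at (256,180); the post is just ahead of the fingers.

Run:
```python
from h import *
import pickle
s,c=pickle.load(open('w1.pkl','rb'))
for n,u,v,z in [('hub',251,97,.116),('win',247,39.5,.108),('post',253,190,.153)]:
    print(n,onz(c,u,v,z,s))
im=c['color'].astype(int).sum(2)
m=(im<200).astype(np.uint8); m[215:]=0
N,l,st,ce=cv2.connectedComponentsWithStats(m)
for i in range(1,N):
    if st[i,4]>40: print(st[i],ce[i].round(1))
```

```text
hub [ 0.58703882 -0.14247121  0.116     ]
win [ 0.64645201 -0.13296371  0.108     ]
post [ 0.50456601 -0.15218814  0.153     ]
[  27   83   16   88 1024] [ 34.5 126.2]
[248 177  12  20 182] [253.5 186.2]
```

Run:
```python
from h import *
plan([.503,-.149,.127],-84,5)
```

```text
[0.0015, -0.0026, -0.0091, -0.0003, -0.0027, 0.0233]
[0.0015, -0.0026, -0.0091, -0.0002, -0.0027, 0.0233]
[0.0015, -0.0026, -0.0091, -0.0002, -0.0026, 0.0233]
[0.0015, -0.0026, -0.0091, -0.0001, -0.0026, 0.0233]
[0.0015, -0.0026, -0.0091, -0.0001, -0.0026, 0.0233]
```

```bash
python3 -m inch '[[[0,-0.003,0,0,-0.005,0.012,-0.2],[0,-0.002,0,0,-0.003,0.012,-0.2],[0,-0.002,0,0,0,0.012,-0.2],[0,0,0,0,0,0.012,-0.2],[0,0,0,0,0,0,-0.2]]]'
python3 - <<'E'
from h import *
import pickle
s,c=snap('wrist','w2.png'); pickle.dump((s,c),open('w2.pkl','wb')); print(yaw(s['tool_rot']),s['eef_pos'])
im=c['color'].astype(int).sum(2)
m=(im<200).astype(np.uint8); m[215:]=0
N,l,st,ce=cv2.connectedComponentsWithStats(m)
for i in range(1,N):
    if st[i,4]>40: print(st[i],ce[i].round(1),onz(c,*ce[i],.116,s).round(4))
E
```

```text
t: 2.7
eef_pos: [0.5016, -0.1513, 0.1903]
tool_rot: [0.999, 0.042, -0.001, 0.001]
contact_force: [-0.2, -0.2, -0.5]
grip_width: 0.0349
-85.16384848848715 [ 0.50157153 -0.15127673  0.19029935]
[221  23   8   9  66] [224.4  27. ] [ 0.6404 -0.113   0.116 ]
[   5   83   18  102 1440] [ 13.5 132.3] [0.5491 0.1055 0.116 ]
[246 190  19  25 415] [255.5 203. ] [ 0.4975 -0.1496  0.116 ]
```

View pics/w2.png

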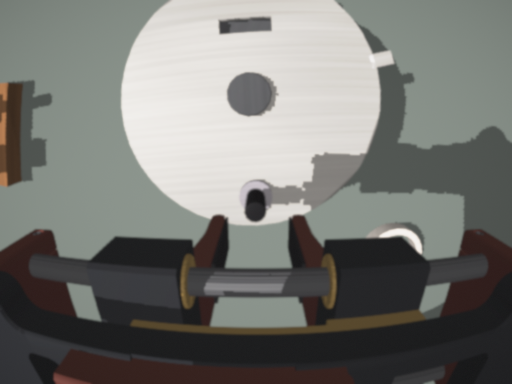

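Hub (249,94), window (245,25), and post top about (255,212), midway between the fingertips.

Run:
```python
from h import *
import pickle
s,c=pickle.load(open('w2.pkl','rb'))
for n,u,v,z in [('hub',249.3,94,.116),('win',245,25.5,.108),('post',255.3,212,.153)]:
    print(n,onz(c,u,v,z,s).round(4))
plan([.503,-.1485,.127],-84,4)
```

```text
hub [ 0.5861 -0.1375  0.116 ]
win [ 0.645  -0.1288  0.108 ]
post [ 0.5021 -0.1494  0.153 ]
[0.0009, 0.0002, -0.0098, 0.0003, -0.0007, 0.016]
[0.0009, 0.0002, -0.0098, 0.0003, -0.0007, 0.016]
[0.0009, 0.0002, -0.0098, 0.0003, -0.0007, 0.016]
[0.0009, 0.0002, -0.0098, 0.0003, -0.0007, 0.016]
```

```bash
python3 -m inch '[[[0,0,-0.01,0,-0.001,0.016,-0.2],[0,0,-0.01,0,-0.001,0.016,-0.2],[0,0,-0.01,0,0,0.016,-0.2],[0,0,0,0,0,0.014,-0.45],[0,0,0,0,0,0,-0.45]]]'
python3 - <<'E'
from h import *
h=np.array([.586,-.137,.127]); 
a=np.radians(188.4+72)
plan(h+.085*np.array([np.cos(a),np.sin(a),0]),-84+72,15,arc=h)
E
```

```text
t: 3.38
eef_pos: [0.5018, -0.1494, 0.1245]
tool_rot: [0.999, 0.051, -0.0, 0.001]
contact_force: [-0.4, 0.5, 0.3]
grip_width: 0.0245
[0.0002, 0.0002, -0.1604, 0.0007, 0.0069, -0.0025]
[0.0002, 0.0002, -0.1604, 0.0006, 0.0071, 0.0]
[0.0002, 0.0002, -0.1604, 0.0006, 0.0071, 0.0]
[0.0002, 0.0002, -0.1604, 0.0006, 0.0071, 0.0]
[0.0002, 0.0002, -0.1604, 0.0006, 0.0071, 0.0]
[0.0002, 0.0002, -0.1604, 0.0006, 0.0071, 0.0]
[0.0002, 0.0002, -0.1604, 0.0006, 0.0071, 0.0]
[0.0002, 0.0002, -0.1604, 0.0006, 0.0071, 0.0]
[0.0002, 0.0002, -0.1604, 0.0006, 0.0071, 0.0]
[0.0002, 0.0002, -0.1604, 0.0006, 0.0071, 0.0]
[0.0002, 0.0002, -0.1604, 0.0006, 0.0071, 0.0]
[0.0002, 0.0002, -0.1604, 0.0006, 0.0071, 0.0]
[0.0002, 0.0002, -0.1604, 0.0006, 0.0071, 0.0]
[0.0002, 0.0002, -0.1604, 0.0006, 0.0071, 0.0]
[0.0002, 0.0002, -0.1604, 0.0006, 0.0071, 0.0]
```

```bash
python3 -m inch '[[[0,0,-0.16,0.0006,0.007,-0.001,-0.45],[0,0,-0.16,0.0006,0.007,0,-0.45],[0,0,-0.16,0.0006,0.007,0,-0.45],[0,0,-0.16,0.0006,0.007,0,-0.45],[0,0,-0.16,0.0006,0.007,0,-0.45]]]'
python3 -m inch '[[[0,0,-0.16,0.0006,0.007,0,-0.45],[0,0,-0.16,0.0006,0.007,0,-0.45],[0,0,-0.16,0.0006,0.007,0,-0.45],[0,0,-0.16,0.0006,0.007,0,-0.45],[0,0,-0.16,0.0006,0.007,0,-0.45]]]'
python3 - <<'E'
from h import *
s=env.state()
h=np.array([.586,-.137,.125]); r=np.array(s['eef_pos'])-h;print(np.hypot(*r[:2]),np.degrees(np.arctan2(r[1],r[0]))+360,yaw(s['tool_rot']))
a=np.radians(188.4+72)
plan(h+.085*np.array([np.cos(a),np.sin(a),0]),-84+72,8,arc=h)
E
```

```text
t: 4.0
eef_pos: [0.5135, -0.1811, 0.1251]
tool_rot: [0.965, 0.263, -0.001, -0.001]
contact_force: [-0.7, 1.9, -0.4]
grip_width: 0.024
t: 4.62
eef_pos: [0.5366, -0.2053, 0.125]
tool_rot: [0.886, 0.464, -0.003, -0.004]
contact_force: [-1.2, 1.8, -0.3]
grip_width: 0.024
0.08427816418100426 234.09698700989418 -34.71384652081797
[-0.0022, -0.0002, -0.0946, -0.0004, 0.0095, -0.0]
[-0.0022, -0.0002, -0.0946, 0.0003, 0.0042, -0.0]
[-0.0022, -0.0002, -0.0946, 0.0003, 0.0042, -0.0]
[-0.0022, -0.0002, -0.0946, 0.0003, 0.0042, -0.0]
[-0.0022, -0.0002, -0.0946, 0.0003, 0.0042, -0.0]
[-0.0022, -0.0002, -0.0946, 0.0003, 0.0042, -0.0]
[-0.0022, -0.0002, -0.0946, 0.0003, 0.0042, -0.0]
[-0.0022, -0.0002, -0.0946, 0.0003, 0.0042, -0.0]
```

```bash
python3 -m inch '[[[0,0,-0.13,0.0003,0.006,0,-0.45],[0,0,-0.13,0.0003,0.006,0,-0.45],[0,0,-0.13,0.0003,0.006,0,-0.45],[0,0,-0.1,0.0003,0.004,0,-0.45],[0,0,-0.1,0.0003,0.004,0,-0.45]]]'
python3 -m inch '[[[0,0,0,0.0003,0.003,0,-0.45],[0,0,0,0.0003,0.003,0,-0.45],[0,0,0,0.0003,0.003,0,-0.45],[0,0,0,0.0003,0.003,0,-0.45],[0,0,0,0,0.003,0,-0.45]]]'
python3 - <<'E'
from h import *
s=env.state()
h=np.array([.586,-.137,.125]); r=np.array(s['eef_pos'])-h;print(np.hypot(*r[:2]),np.degrees(np.arctan2(r[1],r[0]))+360,yaw(s['tool_rot']))
E
```

```text
t: 5.25
eef_pos: [0.5586, -0.2162, 0.125]
tool_rot: [0.801, 0.599, -0.003, -0.006]
contact_force: [-2.8, 0.7, 0.4]
grip_width: 0.0241
t: 5.88
eef_pos: [0.5608, -0.2169, 0.1245]
tool_rot: [0.802, 0.597, -0.012, -0.018]
contact_force: [-10.4, 3.2, 8.9]
grip_width: 0.0243
0.08376325658144174 252.4821296368604 -16.70849744980034
```

Stop reached (10 N reaction, no motion). Backing off and lifting, then heading towards the window for a close look.

```bash
python3 -m inch '[[[0,0,0,0,-0.006,0,-0.45],[0,0,0,0,0,-0.012,-0.3],[0,0,0,0,0,-0.03,-0.3],[0,0,0,0,0,-0.03,-0.3],[0,0,0,0,0,-0.03,-0.3]]]'
python3 - <<'E'
from h import *
s=env.state(); print(s['eef_pos'],yaw(s['tool_rot']))
plan([.663,-.101,.19],70,10)
E
```

```text
t: 6.5
eef_pos: [0.56, -0.2165, 0.2305]
tool_rot: [0.803, 0.595, -0.012, -0.017]
contact_force: [1.8, -0.1, -0.0]
grip_width: 0.0309
[ 0.56001251 -0.21648663  0.23053036] -16.909114897540462
[-0.0062, -0.0062, -0.2897, 0.014, 0.0067, 0.0038]
[-0.0062, -0.0062, -0.2897, 0.0129, 0.0087, 0.0038]
[-0.0062, -0.0062, -0.2897, 0.0114, 0.0105, 0.0038]
[-0.0062, -0.0062, -0.2897, 0.0097, 0.0121, 0.0038]
[-0.0062, -0.0062, -0.2897, 0.0078, 0.0134, 0.0038]
[-0.0062, -0.0062, -0.2897, 0.0057, 0.0145, 0.0038]
[-0.0062, -0.0062, -0.2897, 0.0035, 0.0151, 0.0038]
[-0.0062, -0.0062, -0.2897, 0.0011, 0.0155, 0.0039]
[-0.0062, -0.0062, -0.2897, -0.0012, 0.0155, 0.0039]
[-0.0062, -0.0062, -0.2897, -0.0035, 0.0151, 0.004]
```

```bash
python3 -m inch '[[[-0.006,-0.006,-0.29,0.014,0.007,0.004,-0.3],[-0.006,-0.006,-0.29,0.013,0.009,0.004,-0.3],[-0.006,-0.006,-0.29,0.011,0.0105,0.004,-0.3],[-0.006,-0.006,-0.29,0.01,0.012,0.004,-0.3],[-0.006,-0.006,-0.29,0.008,0.0135,0.004,-0.3]]]'
python3 -m inch '[[[-0.006,-0.006,-0.29,0.006,0.0145,0.004,0],[-0.006,-0.006,-0.29,0.0035,0.015,0.004,0],[-0.006,-0.006,-0.29,0.001,0.0155,0.004,0],[-0.006,-0.006,-0.29,-0.001,0.0155,0.004,0],[-0.006,-0.006,-0.29,-0.0035,0.015,0.004,0]]]'
python3 - <<'E'
from h import *
s=env.state(); print(s['eef_pos'],yaw(s['tool_rot']))
plan([.663,-.101,.15],70,4)
E
```

```text
t: 7.12
eef_pos: [0.6191, -0.1593, 0.2195]
tool_rot: [0.517, 0.856, -0.004, -0.0]
contact_force: [-0.6, -1.2, -0.0]
grip_width: 0.0307
t: 7.75
eef_pos: [0.675, -0.098, 0.2051]
tool_rot: [0.151, 0.988, -0.001, 0.015]
contact_force: [-0.1, 0.6, -0.6]
grip_width: 0.0443
[ 0.67495882 -0.09797067  0.20512597] 72.60329008065226
[0.0018, 0.0142, 0.0217, 0.003, -0.0017, 0.0137]
[0.0018, 0.0142, 0.0217, 0.0029, -0.0017, 0.0137]
[0.0018, 0.0142, 0.0217, 0.0028, -0.0017, 0.0137]
[0.0018, 0.0142, 0.0217, 0.0027, -0.0017, 0.0138]
```

```bash
python3 -m inch '[[[0.002,0.014,0.022,0.003,-0.002,0.014,0],[0.002,0.014,0.022,0.003,-0.002,0.014,0],[0.002,0.014,0.022,0.003,-0.002,0.014,0],[0.002,0.014,0.022,0.003,-0.001,0.013,0],[0,0,0,0,0,0,0]]]'
python3 - <<'E'
from h import *
import pickle
s,c=snap('wrist','w3.png'); pickle.dump((s,c),open('w3.pkl','wb')); print(yaw(s['tool_rot']),s['eef_pos'],R.from_quat(s['tool_rot']).apply([0,0,1]),np.abs(s['qvel']).max())
E
```

```text
t: 8.38
eef_pos: [0.6611, -0.1019, 0.1465]
tool_rot: [0.18, 0.984, -0.0, -0.001]
contact_force: [-0.3, 0.5, -0.2]
grip_width: 0.0437
69.28240701503394 [ 0.66112473 -0.10193449  0.14650999] [-1.81082006e-03 -1.67649020e-04 -9.99998346e-01] 0.010947537408529663
```

View pics/w3.png

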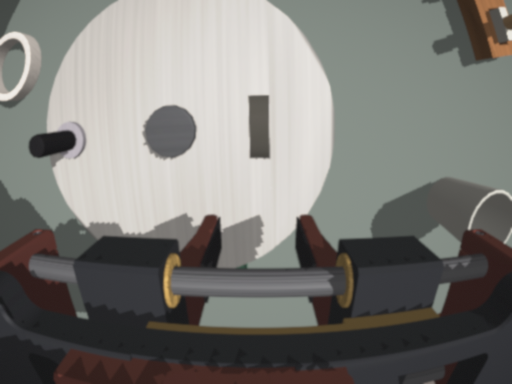

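Window spans roughly (249..270, 95..158), hub (170,131), post at left; plate is at the stop.

```bash
cat > win.py <<'E'
from h import *
def window(c,s,box):
    x0,y0,x1,y1=box
    g=cv2.cvtColor(c['color'],cv2.COLOR_RGB2GRAY)
    m=np.zeros_like(g); m[y0:y1,x0:x1]=(g[y0:y1,x0:x1]<140)
    cs,_=cv2.findContours(m,cv2.RETR_EXTERNAL,cv2.CHAIN_APPROX_NONE)
    k=max(cs,key=cv2.contourArea)[:,0,:]
    P=np.array([onz(c,u,v,.108,s)[:2] for u,v in k])
    r=cv2.minAreaRect((P*1000).astype(np.float32)); return k.min(0),k.max(0),r
E
python3 - <<'E'
from win import *
import pickle
s,c=pickle.load(open('w3.pkl','rb'))
for box in [(235,80,290,175),(140,95,200,165)]:
    a,b,r=window(c,s,box); print(a,b,r)
hub=onz(c,170.5,131,.116,s)[:2]; w=np.array(window(c,s,(235,80,290,175))[2][0])/1000
print(hub,w-hub,np.hypot(*(w-hub)),np.degrees(np.arctan2(*(w-hub)[::-1])))
plan([.503,.238,.20],90,10)
E
```

```text
[249  96] [269 157] ((606.299560546875, -80.32582092285156), (13.210575103759766, 41.938873291015625), 70.55140686035156)
[144 106] [195 157] ((586.0547485351562, -139.68716430664062), (37.80359649658203, 36.00862121582031), 67.79898834228516)
[ 0.58671052 -0.13600876] [0.01958904 0.05568294] 0.059028132338878526 70.6183298786587
[-0.0001, -0.0001, -0.069, 0.0269, 0.0262, -0.0053]
[-0.0001, -0.0001, -0.069, 0.0259, 0.0271, -0.0053]
[-0.0001, -0.0001, -0.069, 0.0249, 0.0281, -0.0053]
[-0.0001, -0.0001, -0.069, 0.0239, 0.0289, -0.0053]
[-0.0001, -0.0001, -0.069, 0.0228, 0.0298, -0.0053]
[-0.0001, -0.0001, -0.069, 0.0217, 0.0306, -0.0053]
[-0.0001, -0.0001, -0.069, 0.0206, 0.0314, -0.0053]
[-0.0001, -0.0001, -0.069, 0.0195, 0.0321, -0.0053]
[-0.0001, -0.0001, -0.069, 0.0183, 0.0328, -0.0053]
[-0.0001, -0.0001, -0.069, 0.0171, 0.0334, -0.0053]
```

```bash
python3 -m inch '[[[0,0,-0.07,0.015,0.03,-0.03,0.2],[0,0,-0.07,0.015,0.04,-0.015,0.2],[0,0,-0.07,0.015,0.04,0,0.2],[0,0,-0.07,0.015,0.04,0,0.2],[0,0,-0.07,0.01,0.04,0,0.2]]]'
python3 - <<'E'
from h import *
s=env.state(); print(s['eef_pos'],yaw(s['tool_rot']))
plan([.556,.238,.19],90,5)
E
```

```text
t: 9.05
eef_pos: [0.6503, 0.1026, 0.1968]
tool_rot: [0.09, 0.996, 0.0, 0.003]
contact_force: [0.1, -0.4, 0.7]
grip_width: 0.0525
[0.65031693 0.10256239 0.1968482 ] 79.72320240969161
[0.0002, 0.0024, -0.0685, 0.0234, 0.0233, 0.0013]
[0.0002, 0.0024, -0.0685, 0.0225, 0.0241, 0.0013]
[0.0002, 0.0024, -0.0685, 0.0217, 0.0249, 0.0013]
[0.0002, 0.0024, -0.0685, 0.0208, 0.0257, 0.0013]
[0.0002, 0.0024, -0.0685, 0.0198, 0.0264, 0.0013]
```

```bash
python3 -m inch '[[[0,0.002,-0.085,0.029,0.03,0.001,0.2],[0,0.002,-0.085,0.028,0.031,0.001,0.2],[0,0.002,-0.085,0.026,0.032,0.001,0.2],[0,0.002,-0.085,0.024,0.033,0.001,0.2],[0,0,0,0,0,0,0.2]]]'
python3 - <<'E'
from h import *
import pickle
s,c=snap('wrist','w4.png'); pickle.dump((s,c),open('w4.pkl','wb')); print(yaw(s['tool_rot']),s['eef_pos'],R.from_quat(s['tool_rot']).apply([0,0,1]),np.abs(s['qvel']).max())
E
```

```text
t: 9.68
eef_pos: [0.5572, 0.2476, 0.1962]
tool_rot: [-0.004, 1.0, 0.002, 0.005]
contact_force: [0.5, 0.5, -0.0]
grip_width: 0.053
90.4203250662004 [0.55719635 0.2476213  0.19618284] [ 0.00998657  0.00324828 -0.99994486] 0.027774400508494827
```

View pics/w4.png

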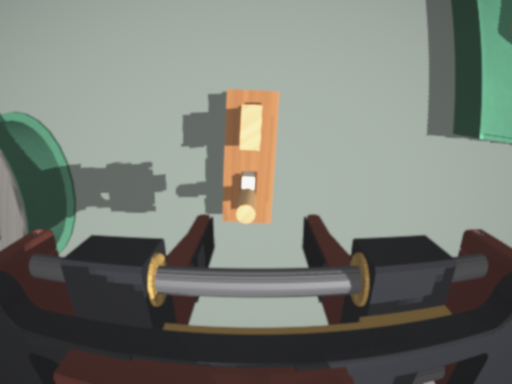

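Holder top about (240..262, 103..150) in the upper slot; round grip at (246,213).

Run:
```python
from h import *
import pickle
s,c=pickle.load(open('w4.pkl','rb'))
im=c['color'].astype(int); m=np.zeros(im.shape[:2],np.uint8)
hsv=cv2.cvtColor(c['color'],cv2.COLOR_RGB2HSV)
print(hsv[125,250],hsv[98,250],hsv[160,250])
m[95:165,225:285]=((im[...,1]>150)&(im[...,0]-im[...,2]>40))[95:165,225:285]
k=max(cv2.findContours(m,0,1)[0],key=cv2.contourArea)[:,0,:]
print(k.min(0),k.max(0))
r=cv2.minAreaRect((np.array([onz(c,u,v,.1,s)[:2] for u,v in k])*1000).astype(np.float32)); print(r)
# rack
m2=((hsv[...,0]<18)&(hsv[...,1]>80)).astype(np.uint8); m2[:80]=0;m2[:,:210]=0;m2[:,290:]=0;m2[225:]=0
k=max(cv2.findContours(m2,0,1)[0],key=cv2.contourArea)[:,0,:]
print(k.min(0),k.max(0),cv2.minAreaRect((np.array([onz(c,u,v,.034,s)[:2] for u,v in k])*1000).astype(np.float32)))
print('round',onz(c,246,213,.102+.01,s))
```

```text
[ 25  67 247] [ 13 136 214] [ 14 134 220]
[235  95] [279 164]
((504.1454772949219, 246.07928466796875), (35.64492416381836, 62.58964157104492), 87.28193664550781)
[222  89] [278 223] ((539.4358520507812, 237.8105926513672), (56.85285186767578, 150.46176147460938), 87.1717758178711)
round [0.57607061 0.23733372 0.112     ]
```

Run:
```python
from h import *
import pickle
s,c=pickle.load(open('w4.pkl','rb'))
hsv=cv2.cvtColor(c['color'],cv2.COLOR_RGB2HSV); m=np.zeros(hsv.shape[:2],np.uint8)
m[92:165,225:285]=((hsv[...,1]<100)&(hsv[...,0]>18)&(hsv[...,2]>180))[92:165,225:285]
k=max(cv2.findContours(m,0,1)[0],key=cv2.contourArea)[:,0,:]
print(k.min(0),k.max(0),cv2.minAreaRect((np.array([onz(c,u,v,.1,s)[:2] for u,v in k])*1000).astype(np.float32)))
plan([.5015,.2395,.13],87.2,5)
```

```text
[240 105] [261 150] ((502.06915283203125, 240.9904022216797), (17.644010543823242, 39.34077835083008), 87.0652847290039)
[0.0013, 0.0041, 0.0209, 0.0115, -0.0014, 0.0131]
[0.0013, 0.0041, 0.0209, 0.0114, -0.0015, 0.0132]
[0.0013, 0.0041, 0.0209, 0.0114, -0.0016, 0.0132]
[0.0013, 0.0041, 0.0209, 0.0113, -0.0018, 0.0132]
[0.0013, 0.0041, 0.0209, 0.0113, -0.0019, 0.0132]
```

```bash
python3 -m inch '[[[0.0015,0.005,0.026,0.014,-0.0015,0.016,0.2],[0.0015,0.005,0.026,0.014,-0.0015,0.016,0.2],[0.0015,0.005,0.026,0.014,-0.0015,0.016,0.2],[0.0015,0.005,0.026,0.014,-0.002,0.016,0.2],[0,0,0,0,0,0,0.2]]]'
python3 - <<'E'
from h import *
s=env.state(); print(s['eef_pos'],yaw(s['tool_rot']),R.from_quat(s['tool_rot']).apply([0,0,1]))
plan([.502,.2405,.064],87.1,4)
E
```

```text
t: 10.35
eef_pos: [0.5073, 0.2374, 0.1328]
tool_rot: [0.029, 1.0, 0.001, 0.004]
contact_force: [0.2, -0.1, -1.2]
grip_width: 0.0524
[0.50727963 0.23741646 0.13283205] 86.6950341632416 [ 0.00715349  0.00161265 -0.99997311]
[0.001, 0.0034, -0.0034, 0.0015, 0.0007, 0.0172]
[0.001, 0.0034, -0.0034, 0.0015, 0.0007, 0.0172]
[0.001, 0.0034, -0.0034, 0.0014, 0.0007, 0.0172]
[0.001, 0.0034, -0.0034, 0.0014, 0.0007, 0.0172]
```

```bash
python3 -m inch '[[[0.001,0.005,-0.004,0.002,0.001,0.017,0.1],[0.001,0.005,-0.004,0.002,0.001,0.017,0.1],[0.001,0.005,-0.004,0.0015,0.001,0.017,0.1],[0.001,0.004,-0.004,0.001,0.001,0.014,0.1],[0,0,0,0,0,0,0.1]]]'
python3 - <<'E'
from h import *
s=env.state(); print(s['eef_pos'],yaw(s['tool_rot']),R.from_quat(s['tool_rot']).apply([0,0,1]))
plan([.502,.2405,.064],87.1,1)
E
```

```text
t: 10.98
eef_pos: [0.5042, 0.2419, 0.0642]
tool_rot: [0.025, 1.0, 0.0, -0.0]
contact_force: [-0.4, 0.2, 0.1]
grip_width: 0.0485
[0.50420264 0.24190503 0.06418619] 87.12607343804558 [-6.37373110e-04  9.51558465e-04 -9.99999344e-01]
[0.0018, -0.0013, 0.0009, 0.0021, -0.0015, 0.0002]
```

Grip, then lift.

```bash
python3 -m inch '[[[0.002,-0.001,0,0.002,-0.001,0,0.1],[0,0,0,0,0,0,-0.6],[0,0,0,0,0,0,-1],[0,0,0,0,0,0,-1],[0,0,0,0,0,0,-1]]]' 30
python3 -m inch '[[[0,0,0,0,0,0,-1],[0,0,0,0,0,0,-1],[0,0,0,0,0,0,-1],[0,0,0,0,0,-0.005,-1],[0,0,0,0,0,-0.01,-1]]]' 30
python3 - <<'E'
from h import *
s=env.state(); print(s['eef_pos'],yaw(s['tool_rot']),R.from_quat(s['tool_rot']).apply([0,0,1]))
E
```

```text
t: 11.6
eef_pos: [0.5029, 0.2415, 0.0656]
tool_rot: [0.025, 1.0, 0.0, 0.001]
contact_force: [-0.7, 0.1, -1.6]
grip_width: 0.018
t: 12.22
eef_pos: [0.5022, 0.2411, 0.0805]
tool_rot: [0.025, 1.0, 0.0, 0.0]
contact_force: [0.2, -0.1, -0.9]
grip_width: 0.018
[0.5022095  0.2411212  0.08053928] 87.13792367865909 [ 3.83264658e-04  1.25712989e-05 -9.99999926e-01]
```

```bash
python3 -m inch '[[[0,0,0,0,0,-0.015,-1],[0,0,0,0,0,-0.03,-1],[0,0,0,0,0,-0.03,-1],[0,0,0,0,0,-0.03,-1],[0,0,0,0,0,-0.015,-1]]]'
python3 - <<'E'
from h import *
s=env.state(); print(s['eef_pos'],yaw(s['tool_rot']),R.from_quat(s['tool_rot']).apply([0,0,1]))
plan([.606,-.08,.2],70.5,10)
E
```

```text
t: 12.85
eef_pos: [0.5023, 0.2412, 0.2087]
tool_rot: [0.025, 1.0, 0.001, 0.001]
contact_force: [-0.2, -0.0, -1.0]
grip_width: 0.0176
[0.50229377 0.24117524 0.2086601 ] 87.13628718711723 [ 0.00277517  0.00110525 -0.99999554]
[0.0003, 0.0005, 0.0555, -0.012, -0.0316, 0.0009]
[0.0003, 0.0005, 0.0555, -0.0129, -0.0312, 0.0009]
[0.0003, 0.0005, 0.0555, -0.0138, -0.0308, 0.0009]
[0.0003, 0.0005, 0.0555, -0.0147, -0.0304, 0.0009]
[0.0003, 0.0005, 0.0555, -0.0155, -0.03, 0.0009]
[0.0003, 0.0005, 0.0555, -0.0164, -0.0295, 0.0009]
[0.0003, 0.0005, 0.0555, -0.0173, -0.029, 0.0009]
[0.0003, 0.0005, 0.0555, -0.0181, -0.0285, 0.0009]
[0.0003, 0.0005, 0.0555, -0.0189, -0.028, 0.0009]
[0.0003, 0.0005, 0.0555, -0.0197, -0.0274, 0.0009]
```

```bash
python3 -m inch '[[[0,0.001,0.056,-0.012,-0.032,0,-1],[0,0.001,0.056,-0.013,-0.031,0,-1],[0,0.001,0.056,-0.014,-0.031,0,-1],[0,0.001,0.056,-0.015,-0.03,0.001,-1],[0,0.001,0.056,-0.0155,-0.03,0.001,-1]]]'
python3 -m inch '[[[0,0.001,0.056,-0.016,-0.03,0.001,-1],[0,0.001,0.056,-0.017,-0.029,0.001,-1],[0,0.001,0.056,-0.018,-0.0285,0.001,-1],[0,0.001,0.056,-0.015,-0.02,0.001,-1],[0,0,0,0,0,0,-1]]]'
python3 - <<'E'
from h import *
s=env.state(); print(s['eef_pos'],yaw(s['tool_rot']),R.from_quat(s['tool_rot']).apply([0,0,1]))
plan([.6063,-.0803,.19],70.5,5)
E
```

```text
t: 13.48
eef_pos: [0.5557, 0.0782, 0.2099]
tool_rot: [0.098, 0.995, 0.002, 0.002]
contact_force: [-0.1, 0.6, -0.2]
grip_width: 0.018
t: 14.1
eef_pos: [0.5943, -0.0481, 0.2055]
tool_rot: [0.16, 0.987, 0.002, -0.0]
contact_force: [-0.0, 0.1, -1.0]
grip_width: 0.018
[ 0.59431237 -0.04806467  0.20550718] 71.62377107660227 [-2.15022953e-04  3.79973947e-03 -9.99992758e-01]
[0.0013, -0.0005, 0.0075, -0.0043, -0.0054, 0.0031]
[0.0013, -0.0005, 0.0075, -0.0043, -0.0054, 0.0031]
[0.0013, -0.0005, 0.0075, -0.0044, -0.0053, 0.0031]
[0.0013, -0.0005, 0.0075, -0.0044, -0.0053, 0.0031]
[0.0013, -0.0005, 0.0075, -0.0044, -0.0053, 0.0031]
```

```bash
python3 -m inch '[[[0.002,-0.001,0.012,-0.0055,-0.0065,0.0035,-1],[0.002,-0.001,0.012,-0.0055,-0.0065,0.0035,-1],[0.002,-0.001,0.01,-0.0055,-0.0065,0.0035,-1],[0.001,0,0.005,-0.005,-0.0065,0.0035,-1],[0,0,0,0,0,0,-1]]]'
python3 - <<'E'
from h import *
import pickle
s,c=snap('wrist','w5.png'); pickle.dump((s,c),open('w5.pkl','wb')); print(yaw(s['tool_rot']),s['eef_pos'],R.from_quat(s['tool_rot']).apply([0,0,1]),np.abs(s['qvel']).max())
for n in('scene','side'): pickle.dump(snap(n,n+'5.png'),open(n+'5.pkl','wb'))
plan([.6063,-.0803,.19],70.5,1)
E
```

```text
t: 14.72
eef_pos: [0.606, -0.0794, 0.1901]
tool_rot: [0.169, 0.986, -0.0, -0.001]
contact_force: [-1.3, 0.2, -0.6]
grip_width: 0.018
70.5458953475656 [ 0.60598644 -0.07941103  0.1901352 ] [-1.43148123e-03  9.58177909e-05 -9.99998971e-01] 0.004662819320177885
[-0.0003, -0.0018, 0.0024, -0.0008, -0.0012, 0.0006]
```

View pics/w5.png

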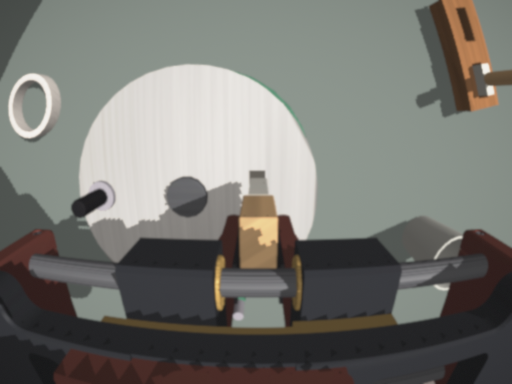

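The stone's bottom (about (250-267,178)) hangs just in front of the window's far end (about (249-267,170)). Magnifying that region.

Run:
```python
import cv2
a=cv2.imread('pics/w5.png')[160:225,228:292]; cv2.imwrite('pics/z5.png',cv2.resize(a,None,fx=9,fy=9,interpolation=0))
g=cv2.cvtColor(cv2.imread('pics/w5.png'),6)
print('col258',list(enumerate(g[164:200,258].tolist(),164)))
for r in (173,175,184,190): print(r,list(zip(range(244,274),g[r,244:274].tolist())))
```

```text
col258 [(164, 225), (165, 225), (166, 225), (167, 225), (168, 224), (169, 215), (170, 177), (171, 128), (172, 101), (173, 97), (174, 96), (175, 97), (176, 100), (177, 112), (178, 131), (179, 143), (180, 146), (181, 147), (182, 147), (183, 147), (184, 148), (185, 148), (186, 148), (187, 148), (188, 148), (189, 148), (190, 148), (191, 149), (192, 151), (193, 158), (194, 167), (195, 153), (196, 130), (197, 117), (198, 116), (199, 116)]
173 [(244, 227), (245, 227), (246, 227), (247, 223), (248, 207), (249, 165), (250, 121), (251, 100), (252, 97), (253, 97), (254, 97), (255, 97), (256, 97), (257, 97), (258, 97), (259, 97), (260, 97), (261, 97), (262, 97), (263, 104), (264, 136), (265, 185), (266, 214), (267, 218), (268, 217), (269, 217), (270, 218), (271, 221), (272, 222), (273, 222)]
175 [(244, 227), (245, 227), (246, 227), (247, 223), (248, 207), (249, 166), (250, 122), (251, 100), (252, 97), (253, 97), (254, 97), (255, 97), (256, 96), (257, 97), (258, 97), (259, 96), (260, 97), (261, 97), (262, 97), (263, 103), (264, 136), (265, 185), (266, 214), (267, 218), (268, 217), (269, 217), (270, 219), (271, 221), (272, 222), (273, 222)]
184 [(244, 226), (245, 226), (246, 226), (247, 223), (248, 214), (249, 187), (250, 160), (251, 149), (252, 147), (253, 147), (254, 147), (255, 147), (256, 147), (257, 147), (258, 148), (259, 148), (260, 147), (261, 147), (262, 147), (263, 146), (264, 146), (265, 150), (266, 164), (267, 189), (268, 209), (269, 215), (270, 218), (271, 220), (272, 221), (273, 222)]
190 [(244, 226), (245, 226), (246, 226), (247, 220), (248, 202), (249, 172), (250, 154), (251, 149), (252, 148), (253, 149), (254, 148), (255, 148), (256, 148), (257, 148), (258, 148), (259, 148), (260, 149), (261, 148), (262, 149), (263, 148), (264, 148), (265, 149), (266, 154), (267, 170), (268, 194), (269, 212), (270, 218), (271, 220), (272, 221), (273, 222)]
```

View pics/z5.png

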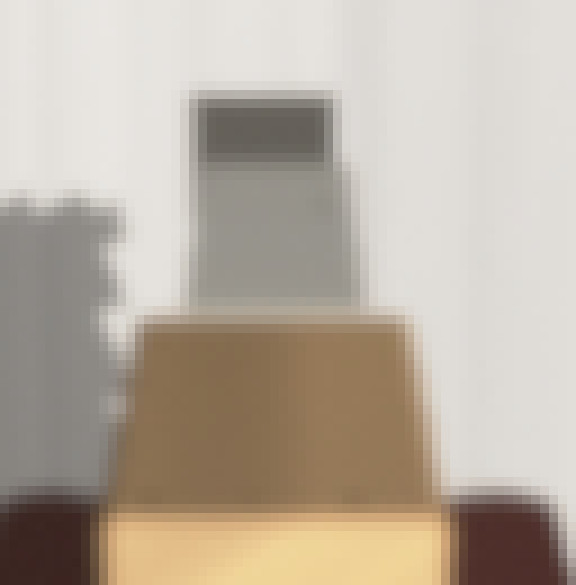

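Run:
```python
from h import *
import pickle
s,c=pickle.load(open('w5.pkl','rb'))
T=R.from_quat(s['tool_rot']);p0=np.array(s['eef_pos'])
tl=lambda p:(T.inv().apply(p-p0)*1000).round(2)
for u in (249.1,264.6): print('win side',tl(onz(c,u,174,.108,s)))
print('win end',tl(onz(c,256.85,170.3,.108,s)), 'expected from w3', tl(np.array([.6063,-.0803,.108])))
zb=p0[2]-.0556
for r,a,b in [(184,249.2,267.0),(190,248.7,267.6)]:
  # front face plane tool x=20 : intersect
  for u in (a,b):
    o,d=ray(c,u,r,s); ot=T.inv().apply(o-p0)*1000; dt=T.inv().apply(d); k=(20-ot[0])/dt[0]; print('stone side',r,(ot+k*dt).round(2))
print('stone bottom front',tl(onz(c,258,177.5,zb,s)),'at bevel top',tl(onz(c,258,178.5,zb+.004,s)))
o,d=ray(c,258,193.5,s); ot=T.inv().apply(o-p0)*1000; dt=T.inv().apply(d); k=(20-ot[0])/dt[0]; print('holder/stone line',(ot+k*dt).round(2))
```

```text
win side [17.45 -7.26 82.16]
win side [17.43  5.79 82.16]
win end [20.61 -0.73 82.16] expected from w3 [-0.71 -0.7  82.13]
stone side 184 [20.   -5.82 34.46]
stone side 184 [20.    6.34 34.38]
stone side 190 [20.   -5.68 17.94]
stone side 190 [20.    6.22 17.86]
stone bottom front [20.05  0.21 55.63] at bevel top [20.14  0.21 51.63]
holder/stone line [20.    0.17  9.41]
```

```bash
cat > go.py <<'E'
from h import *
import sys
s0=__import__('pickle').load(open('w5.pkl','rb'))[0]
tgt=np.array(s0['eef_pos'])+R.from_quat(s0['tool_rot']).apply([-.0017,-.00095,0])
tgt[2]=float(sys.argv[1]); s=env.state()
print('pos',np.array(s['eef_pos']).round(4),'err',((np.array(s['eef_pos'])-tgt)*1000).round(2),'yaw',yaw(s['tool_rot']).round(2),'F',np.array(s['contact_force']).round(1),'M',np.array(s['moment']).round(2),s['grip_width'])
plan(tgt,70.55,1)
E
python3 go.py .172
```

```text
pos [ 0.606  -0.0789  0.1906] err [-1.3   1.97 18.58] yaw 70.57 F [-0.4  0.7 -1.2] M [0.04 0.05 0.02] 0.017850887362769255
[-0.0003, -0.0018, 0.0007, -0.0019, -0.0014, 0.0186]
```

```bash
python3 -m inch '[[[0,-0.001,0,-0.002,-0.001,0.006,-1],[0,-0.001,0,0,0,0.006,-1],[0,0,0,0,0,0.006,-1],[0,0,0,0,0,0,-1],[0,0,0,0,0,0,-1]]]'
python3 go.py .172
```

```text
t: 15.5
eef_pos: [0.6074, -0.08, 0.1712]
tool_rot: [0.168, 0.986, -0.0, -0.0]
contact_force: [-0.2, -0.2, -0.4]
grip_width: 0.018
pos [ 0.6074 -0.08    0.1712] err [ 0.11  0.84 -0.79] yaw 70.61 F [-0.2 -0.2 -0.4] M [-0.05 -0.02 -0.04] 0.01802710848690951
[-0.0002, -0.0003, 0.002, -0.0002, -0.0008, -0.0008]
```

```bash
python3 -m inch '[[[0,0,0,0,-0.0008,0,-1],[0,0,0,0,0,0,-1],[0,0,0,0,0,0,-1],[0,0,0,0,0,0,-1],[0,0,0,0,0,0,-1]]]'
python3 - <<'E'
from h import *
import pickle
s,c=snap('wrist','w6.png'); pickle.dump((s,c),open('w6.pkl','wb')); print(s['eef_pos'])
g=cv2.cvtColor(c['color'],cv2.COLOR_RGB2GRAY)
print(list(zip(range(166,200),g[166:200,258].tolist())))
cv2.imwrite('pics/z6.png',cv2.resize(c['color'][160:225,228:292,::-1],None,fx=9,fy=9,interpolation=0))
E
python3 go.py .172
```

```text
t: 16.12
eef_pos: [0.6074, -0.0809, 0.1718]
tool_rot: [0.168, 0.986, -0.0, 0.0]
contact_force: [-0.4, 0.3, -1.9]
grip_width: 0.0181
[ 0.60740664 -0.08091357  0.17179338]
[(166, 224), (167, 223), (168, 223), (169, 222), (170, 219), (171, 200), (172, 159), (173, 117), (174, 98), (175, 95), (176, 98), (177, 111), (178, 128), (179, 140), (180, 144), (181, 144), (182, 144), (183, 144), (184, 145), (185, 145), (186, 145), (187, 146), (188, 145), (189, 146), (190, 145), (191, 145), (192, 145), (193, 153), (194, 163), (195, 150), (196, 128), (197, 115), (198, 113), (199, 113)]
pos [ 0.6074 -0.0809  0.1718] err [ 0.17 -0.01 -0.2 ] yaw 70.61 F [ 0.4  0.2 -1. ] M [-0.09 -0.03 -0.  ] 0.01778480554604766
[0.0001, 0.0016, 0.0021, 0.0002, -0.0, -0.0002]
```

View pics/z6.png

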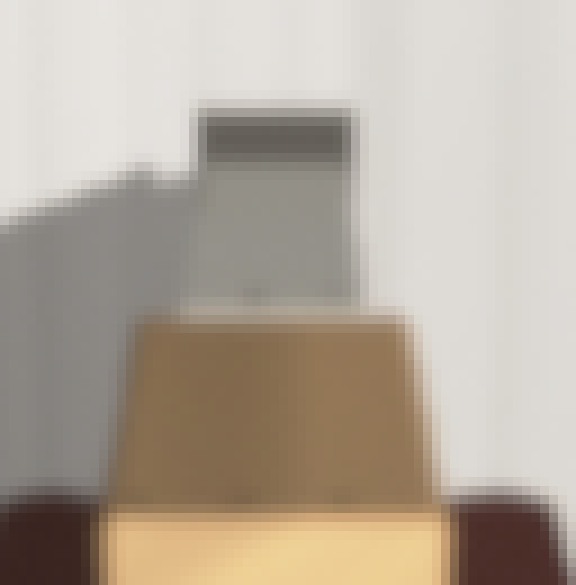

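Window's far end spans (249.9..267.2, 172); the stone's lower edge at row 177.5 is now nearly centred in it laterally.

Run:
```python
from h import *
import pickle
s,c=pickle.load(open('w6.pkl','rb'))
T=R.from_quat(s['tool_rot']);p0=np.array(s['eef_pos'])
tl=lambda p:(T.inv().apply(p-p0)*1000).round(2)
g=cv2.cvtColor(c['color'],cv2.COLOR_RGB2GRAY)
for r in(174,175,180,184,188): print(r,g[r,244:274].tolist())
for u in (249.6,267): print('win side',tl(onz(c,u,174.5,.108,s)))
print('win end',tl(onz(c,258,172,.108,s)),'w3',tl(np.array([.6063,-.0803,.108])))
print('stone bevel',tl(onz(c,258,177.5,p0[2]-.0516,s)))
```

```text
174 [225, 225, 226, 225, 220, 188, 135, 102, 99, 98, 98, 98, 98, 97, 98, 97, 98, 98, 98, 98, 98, 102, 126, 172, 204, 214, 214, 214, 216, 218]
175 [225, 225, 225, 225, 219, 187, 134, 100, 95, 95, 95, 95, 95, 95, 95, 95, 95, 95, 96, 95, 95, 99, 124, 170, 204, 213, 214, 214, 216, 218]
180 [146, 160, 164, 159, 152, 143, 136, 139, 143, 144, 144, 144, 144, 144, 144, 144, 144, 144, 144, 143, 144, 145, 157, 184, 206, 213, 213, 214, 216, 218]
184 [135, 136, 136, 136, 137, 139, 142, 144, 144, 144, 145, 145, 145, 145, 145, 144, 145, 145, 145, 144, 145, 148, 162, 187, 207, 213, 213, 214, 216, 218]
188 [135, 135, 135, 136, 138, 142, 145, 146, 146, 145, 145, 145, 146, 146, 145, 145, 146, 145, 146, 146, 145, 146, 154, 173, 196, 210, 213, 214, 216, 218]
win side [20.72 -6.33 63.78]
win side [20.7   7.23 63.78]
win end [22.69  0.22 63.78] w3 [ 1.3   0.21 63.79]
stone bevel [20.9   0.21 51.58]
```

Aligned within about 0.5 mm. Entering.

```bash
python3 -m inch '[[[0,0,0,0,0,0.004,-1],[0,0,0,0,0,0.004,-1],[0,0,0,0,0,0.003,-1],[0,0,0,0,0,0.002,-1],[0,0,0,0,0,0,-1]]]'
python3 go.py .15
```

```text
t: 16.8
eef_pos: [0.6072, -0.0808, 0.1574]
tool_rot: [0.168, 0.986, -0.0, 0.0]
contact_force: [-0.3, 0.3, -1.6]
grip_width: 0.0179
pos [ 0.6072 -0.0808  0.1574] err [-0.07  0.04  7.45] yaw 70.61 F [-0.3  0.3 -1.6] M [ 0.01  0.01 -0.03] 0.017917369240298714
[-0.0002, 0.0002, 0.0022, -0.0001, -0.0, 0.0074]
```

```bash
python3 -m inch '[[[0,0,0,0,0,0.003,-1],[0,0,0,0,0,0.003,-1],[0,0,0,0,0,0.003,-1],[0,0,0,0,0,0.003,-1],[0,0,0,0,0,0,-1]]]'
python3 go.py .1336
```

```text
t: 17.42
eef_pos: [0.6073, -0.0809, 0.1447]
tool_rot: [0.168, 0.986, -0.0, 0.0]
contact_force: [-0.9, -0.1, -1.3]
grip_width: 0.0181
pos [ 0.6073 -0.0809  0.1447] err [-1.000e-02  1.000e-02  1.106e+01] yaw 70.61 F [-0.9 -0.1 -1.3] M [-0.02 -0.02  0.01] 0.01807741108831892
[-0.0001, 0.0005, 0.0021, -0.0, -0.0, 0.0111]
```

```bash
python3 -m inch '[[[0,0,0,0,0,0.003,-1],[0,0,0,0,0,0.003,-1],[0,0,0,0,0,0.003,-1],[0,0,0,0,0,0.002,-1],[0,0,0,0,0,0,-1]]]'
python3 -m inch '[[[0,0,0,0,0,0,-1],[0,0,0,0,0,0,-1],[0,0,0,0,0,0,-1],[0,0,0,0,0,0,-1],[0,0,0,0,0,0,-1]]]'
python3 go.py .1336
python3 - <<'E'
from h import *
s,c=snap('wrist','w7.png'); s2,c2=snap('scene','s7.png'); s3,c3=snap('side','d7.png')
a=cv2.resize(c['color'][100:290,160:360,::-1],(400,380)); b=cv2.resize(c2['color'][110:285,180:370,::-1],(400,380))
cv2.imwrite('pics/f7.png',np.hstack([a,b]))
E
```

```text
t: 18.05
eef_pos: [0.6073, -0.0808, 0.1329]
tool_rot: [0.168, 0.986, -0.0, 0.0]
contact_force: [-0.2, 0.4, -1.0]
grip_width: 0.0177
t: 18.68
eef_pos: [0.6075, -0.0809, 0.1332]
tool_rot: [0.168, 0.986, -0.0, 0.0]
contact_force: [-0.3, -0.6, -1.2]
grip_width: 0.0182
pos [ 0.6075 -0.0809  0.1332] err [ 0.26 -0.02 -0.37] yaw 70.61 F [-0.3 -0.6 -1.2] M [ 0.03 -0.01  0.  ] 0.018168870144257165
[0.0001, 0.0017, 0.0022, 0.0002, -0.0001, -0.0004]
```

View pics/f7.png

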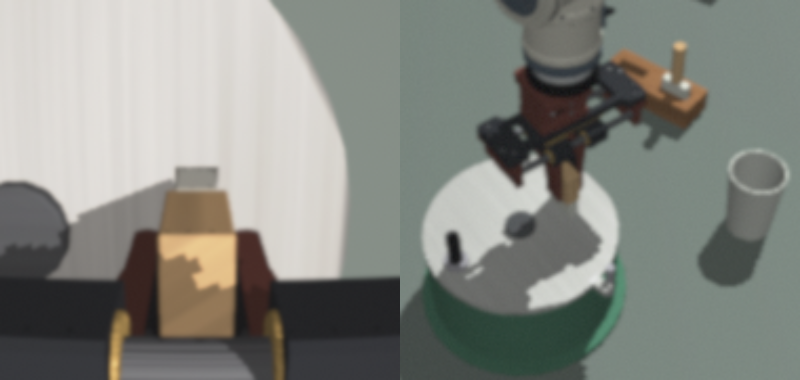

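The stone sits in the window, the lug is by the pin at the right, and the round holder and cup are where they were. The wrist force is the same as in free air.

```bash
python3 -c "
from plant import env
print(env.job_done())"
```

```text
the job is handed in; nothing more can be done
None
```

The guard plate is turned counter-clockwise to its stop and the stone is held in the window. I handed the job in at about 19 s of the 64 s allowed, with the arm still gripping.

- **Plate:** I pushed it by the post until it met the pin. It stopped moving with about 10 N of reaction. The last scene picture shows the lug at the pin.
- **Stone:** I gripped the flat holder with 30 N, lifted it out of the rack and centred it over the window using the wrist camera. It was within about 0.5 mm when I lowered it.
- **Depth:** The tool tip is at z = 0.133 m, so the lower edge should be about 30 mm below the plate's top and about 30 mm above the wheel. This comes from the height at which I gripped the holder, because the lower edge is out of sight.
- **Contact:** The wrist force stayed at 1–2 N during entry and at rest, the same as in free air, so I saw no sign of pressing on the guard. The grip width held at 18 mm.
- **Left alone:** The last picture shows the round-gripped holder and the cup undisturbed. The tape roll is outside that crop, but the arm never went near it.
- **Disagreements:** The window's centre along its length came out 0.6 mm apart in two views. One reading of the line between holder and stone suggested the stone sits a few mm lower; I took it as pixel error and didn't correct for it.

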